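# Refit filter and vent cover on the air cleaner

### The job

Put the kennel air cleaner back together: set the filter flat in its bay with its two holes over the two pins, then fit the vent cover by hooking its front lip under the front edge of the bay while the cover is tilted, and pivot it down until the catch snaps over its rear edge and it lies flush. Let go of everything at the end, and do not disturb the bottle, box, jar and tape standing about.

Things in the scene. Friction and masses are not known exactly. Their poses are not given: they have to be found in the camera images.
- air_cleaner: White air cleaner on its back on the right-hand table, fixed, 195 (x) x 160 mm (y). Origin on the table under the middle of the filter bay; -x is its front, +x its raised rear. Bay open at the top: x -62..58, y +-52, floor z 18. Side walls (inside y +-60.5) and front strip: top z 55. Ledges at sides and rear, top z 50, carry the cover. Raised rear: x 64..100, to z 105.
- pins_middle (a point): Point on the bay floor midway between two upright steel pins; axes as the air cleaner's. Pins at x +-38 mm from it (y 0), 9 mm diameter, 16 mm tall, the top 6 mm tapered to 4 mm. Filter home: filter origin at this point, its x axis along the air cleaner's x, either way round.
- slot_mouth (a point): Slot for the cover's lip: middle of the lower rear corner of the front strip, at air cleaner (-62, 0, 50.5). The strip is z 50.5..55; the hollow under it reaches to x -78, down to z 33, y +-50. The lip passes under the strip toward -x. The raised rear blocks the cover's rear edge, so the lip goes in only with the cover tilted, rear up, about 24 to 40 degrees.
- cover_home (a point): Where the cover's origin is when it is home, axes parallel to the air cleaner's: air cleaner (0, 0, 43.5) mm. Play there: x -2..+4 mm, y 2.5 mm either way.
- filter: Grey flat filter cartridge with paper pleats, 100 (x) x 70 (y) x 7 mm, 80 g, on the left bench. Origin: centre of its underside. Two round through holes of 12 mm at x +-38, y 0. Upright pull tab in the middle: 40 mm long (x), 12 thick (y), top at z 27. Grip the tab across y; in the bay open the fingers only part way (104 mm between the bay walls, 121 above the ledges).
- cover: White vent cover with dark louvres, lying flat on the left bench, 150 g. Origin: middle of the plate, at the level of the lip's and rails' undersides. Plate x +-60, y +-58, z 6.5..11.5 mm. Front lip x -74..-50, y +-45, z 0..5: 14 mm past the plate. Two rails below, y +-42..46, x -45..50, z 0..6.5. Grip rib on top: x -25..45, y +-7, z 11.5..34; grip it across y.
- cover_lip (a point): Middle of the front tip of the cover's lip, at cover (-74, 0, 2.5) mm.
- catch (a joint): Sprung catch in the raised rear: 0 = out (rest), grows (m) as it is pushed back along the air cleaner's +x, up to 0.010. Spring 1.4 N at rest plus 350 N/m. The cover's rear edge, pressed down with some 5 to 10 N near the rear (as on the rear end of the rib), slides down its sloping nose and pushes it back; it springs out over the plate when the cover is home.
- catch_nose (a point): Tip of the catch's nose, lower edge; at rest at air cleaner (56, 0, 56.5) mm. The nose is 40 mm wide (y) and slopes up to the rear to z 73.
- brown_bottle: brown tablet bottle with white cap, 51 mm wide, 110 mm tall; origin at the centre of its underside; on the left bench, to be left alone
- white_box: white tablet carton lying flat, 42x115x34 mm; origin at the centre of its underside; on the left bench, to be left alone
- jar: white jar with blue lid, 67 mm wide, 91 mm tall; origin at the centre of its underside; on the left bench, to be left alone
- tape: black tape roll lying flat, 59 mm wide, 19 mm high; origin at the centre of its underside; on the left bench, to be left alone

How it is judged:
By the outcome, as a careful person would: the job done as asked, in the order asked, and still so for the second after the job is handed in, with the robot touching nothing.
It also fails if it takes over 72 s, if anything falls off the work surface, if the arm or the gripper's body presses on something with over 40 N, if the wrist force passes 120 N, or if a joint passes its speed limit or range.

### The arm

A 7-joint arm with a two-finger parallel gripper is mounted at the origin on a cart in front of the work surface, level with it; the furniture and walls round the work are solid. World frame = base frame: x ahead of the robot, y to its left, z up, the work surface at z = 0. Lengths are in m, angles in rad, forces in N, time in s.
With the tool pointing down it reaches from about 0.4 to 0.85 m from the base axis. Payload 4.5 kg.
Tool frame: the origin (TCP) lies on the centre line of the jaws, within the pads' length; the fingertips stand r.tip_extent ahead of it and the grasp point (between the pads) is the TCP (r.tip_extent is the distance from the TCP to the fingertips, in m); z points along the fingers, y is the line along which they close (so a half turn about z gives the same grasp; the last joint's range is limited). The gripper opens to 88 mm and grips with 3 to 60 N. Pads are 18 mm wide; open, the fingers measure 123 mm over their backs; the gripper's body (75 mm by 187 mm) begins 45 mm behind the grasp point.
Start: joints at [1.21, 0.689, -0.195, 1.565, 0.157, 0.902, -0.215], TCP at [0.24, -0.577, 0.258] pointing down, gripper open.
Joint ranges: [-3.01, 3.01], [-0.46, 2.08], [-1.47, 1.51], [0.13, 2.56], [-1, 4.14], [0.04, 2.09], [-2.66, 2.66]. Speed limits (rad/s): [2.57, 2.57, 3.14, 3.14, 3.14, 3.14, 3.14].

### API

Orientations are given as a unit quaternion [x, y, z, w].
In Python, from plant import sensors, vision, finish_job, r gives the robot as it stands. The module is installed in compiled form; this text tells all that it offers.
- The arm moves only by the tool step_arm, never from a script. Its argument "steps" is a list of rows, each a list of 2 entries, a list of its own where there are three numbers: the shift along the tool's x, y, z in cm, then the turn, a rotation vector about the tool's x, y, z in degrees. A call has 1 to 12 rows; each row shifts and turns the commanded pose from where the row before left it, along the tool's axes as they then stand; what a row does not reach is not made up. A row lasts 1/8 s, in which the tool goes at most 62.5 mm and 10.7 degrees, less where a joint would pass 70% of its speed; a pose out of reach is approached as far as the arm can. A call with a gripper value outside its range is refused whole. "claw" is the opening, from -1 (shut) to 1 (fully open), set as the call begins (left out, the last holds). The fingers move at their own pace and stop on an object; "grip_force" is the grip in N (left out, the last holds). Time passes only in rows, so rows that do not move let the fingers close. It gives the time, the measured TCP pose, the force, the opening and the grip force at its end, in the units of the state.
- sensors.get_state(): the state, without advancing time (a new reading comes with each control period).
- vision.snapshot(name): name is "side" or "top"; returns a dict with "img" (384x512x3 uint8, red, green, blue), "fx", "fy", "cx", "cy" (pixels), "position" and "rotation" of the camera in the world. Camera axes: x right, y down, z forward; pixel columns grow to the right and rows downward; lengths in m; the calibration is good to about 2 mm. A picture is of the moment at which its call begins. There is no depth.
- finish_job(): hands the job in; it is judged then, once.
The state is a dict: "clock": time; "q": joint angles; "qd": joint speeds; "joint_torque": joint torques, N m; "tool_pos": TCP position; "eef_rot": TCP orientation; "contact_force": force on the tool from outside, world axes, zero at the start; "moment": the same for the moment, N m; "opening": opening from 0.0 (shut) to 1.0 (fully open); "finger_force": force on a finger pad.
Only numpy, scipy, OpenCV 4.12 (cv2) and the standard library are available. Lean on these libraries where they do the work, as an engineer would, in place of code of your own. Each camera call takes 0.05 s, during which the arm holds its last target. There are 200 camera calls.

## Working session

There is one attempt and no reset: what is moved stays moved. The work goes in short steps, Python scripts to look and compute and a tool call to move; the robot and the scene stay as the last step left them, time stands still between calls to the robot, and variables do not carry over. Pictures are saved under pics/ and viewed, at most 10 in all, crops included, and the job is handed in when it is done.

Besides the shell and the picture viewer there is one more tool, called after "Request:" by a JSON object that holds its "api" and its "payload", one argument or row to a line. step_arm: Moves the arm, as the interface text tells. Its arguments: {"type":"object","properties":{"steps":{"type":"array"},"claw":{"type":"number"},"grip_force":{"type":"number"}},"required":["steps"]}

```bash
mkdir -p pics; python3 - <<'E'
from plant import sensors, vision, r
import cv2,pickle
d={}
for n in("top","side"):
    s=vision.snapshot(n); d[n]=s
    cv2.imwrite(f"pics/{n}0.png",cv2.resize(s["img"][:,:,::-1],(800,600),interpolation=cv2.INTER_CUBIC))
    print(n,s["fx"],s["fy"],s["cx"],s["cy"],s["position"],s["rotation"])
pickle.dump(d,open("s0.pkl","wb"))
print(r.tip_extent,sensors.get_state())
E
```

```text
top 392.65633472849163 392.65633472849163 267.6793209502631 193.13234740235228 [0.21790211 0.04985841 1.28149033] [ 0.73978633 -0.66519313  0.06918695 -0.07380685]
side 373.69856410620787 373.69856410620787 250.1887138591089 192.1454113695832 [-0.4577139   0.16433261  1.32145427] [-0.61404665  0.72486177 -0.232266    0.20874536]
0.019 {'clock': 0.1, 'q': array([ 1.20980138,  0.68990553, -0.1944993 ,  1.56620816,  0.1573341 ,
        0.90252029, -0.2150797 ]), 'qd': array([ 1.39348955e-03, -4.65511520e-04,  4.94612822e-04, -3.86579651e-03,
        3.53148644e-05,  2.04332747e-03,  7.13705825e-05]), 'joint_torque': array([-2.53813458e-03, -5.28502107e+01, -1.27098653e+00, -1.53837472e+01,
       -5.24614309e-02,  1.98398382e-03,  3.98833981e-05]), 'tool_pos': array([ 0.24012778, -0.57645974,  0.25699481]), 'eef_rot': array([ 9.80570374e-01,  1.96165904e-01, -2.39786910e-04, -7.88693100e-04]), 'contact_force': array([ 0.11144683,  0.03706255, -0.46727572]), 'moment': array([-0.02048935, -0.02706417,  0.01503094]), 'finger_force': 0.0, 'opening': 1.0003377097756978}
```

View pics/top0.png

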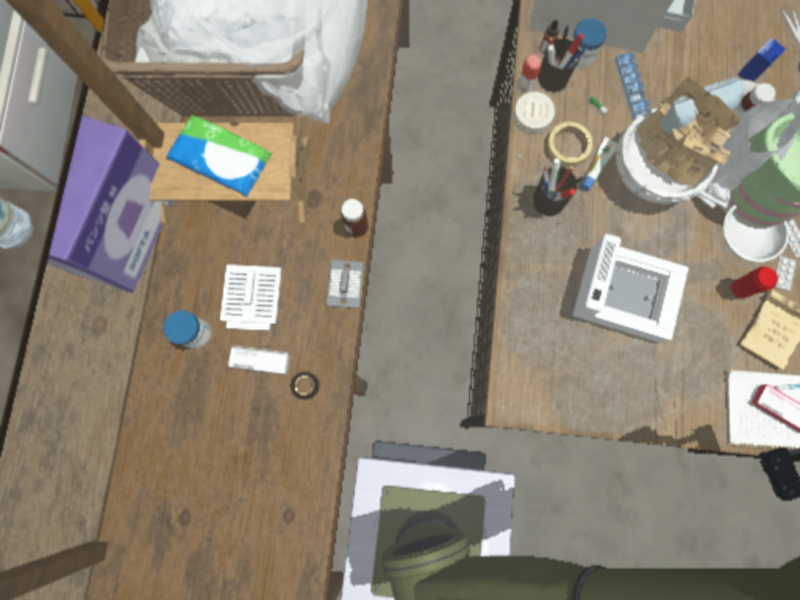

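View pics/side0.png

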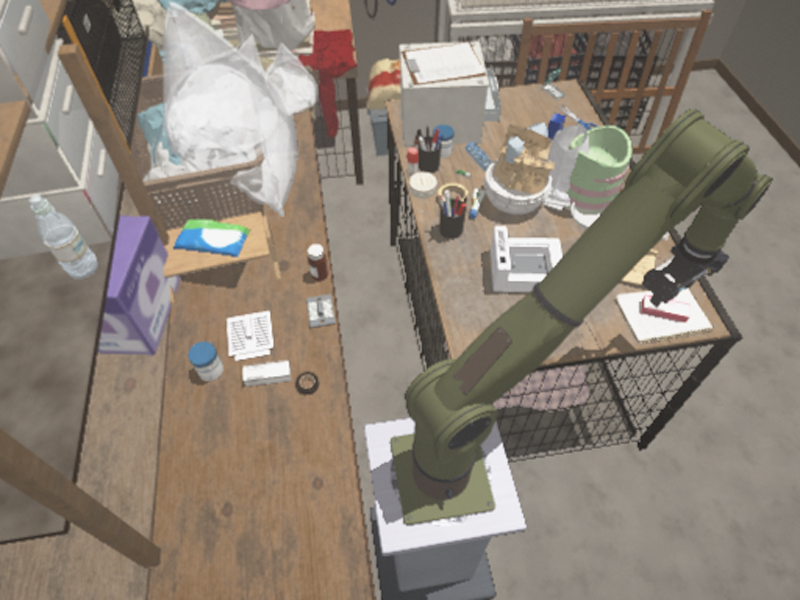

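```bash
cat > h.py <<'E'
import numpy as np,cv2,pickle
from scipy.spatial.transform import Rotation as R
def ray(s,u,v):
    d=R.from_quat(s["rotation"]).as_matrix() if np.size(s["rotation"])==4 else np.array(s["rotation"])
    return np.array(s["position"]), d@np.array([(u-s["cx"])/s["fx"],(v-s["cy"])/s["fy"],1.])
def plane(s,u,v,z):
    o,d=ray(s,u,v); return o+d*(z-o[2])/d[2]
def proj(s,p):
    m=R.from_quat(s["rotation"]).as_matrix(); c=m.T@(np.array(p)-s["position"])
    return np.array([s["fx"]*c[0]/c[2]+s["cx"],s["fy"]*c[1]/c[2]+s["cy"]])
def tri(sa,a,sb,b):
    o1,d1=ray(sa,*a);o2,d2=ray(sb,*b)
    t=np.linalg.lstsq(np.c_[d1,-d2],o2-o1,rcond=None)[0]
    p,q=o1+t[0]*d1,o2+t[1]*d2; return (p+q)/2,np.linalg.norm(p-q)
def crop(s,x,y,w,h,k):
    return cv2.resize(s["img"][y:y+h,x:x+w,::-1],None,fx=k,fy=k,interpolation=cv2.INTER_CUBIC)
E
python3 - <<'E'
from h import *
d=pickle.load(open("s0.pkl","rb"));T,S=d["top"],d["side"]
a=np.hstack([crop(T,136,150,100,75,4.4),crop(T,366,145,80,75,4.4)])
b=np.hstack([crop(S,138,188,90,60,4.4),crop(S,304,138,90,60,4.4)])
b=b[:,:792]
cv2.imwrite("pics/c0.png",np.vstack([a,b]))
print(a.shape,b.shape)
for n,u,v in(("base",425,540),("filter",345,284),("cover",250,297),("cleaner",635,292)):print(n,plane(T,u*.64,v*.64,0.0))
E
```

```text
(330, 792, 3) (264, 792, 3)
base [0.00406962 0.00839184 0.        ]
filter [0.50226682 0.23256695 0.        ]
cover [0.45245583 0.43029321 0.        ]
cleaner [ 0.55091203 -0.38722777  0.        ]
```

View pics/c0.png

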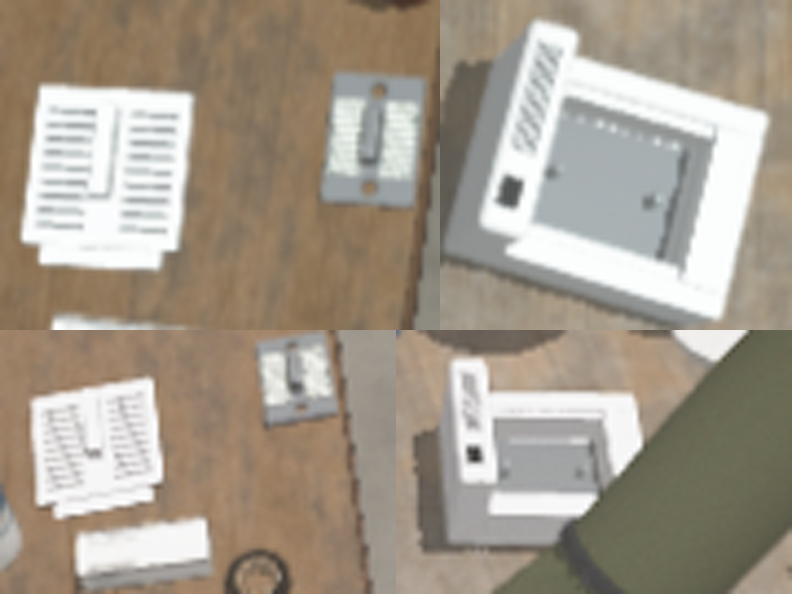

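```bash
python3 - <<'E'
from h import *
d=pickle.load(open("s0.pkl","rb"));T,S=d["top"],d["side"]
K=8
def rect(s,x,y,w,h,f,z,name):
    im=crop(s,x,y,w,h,K); hsv=cv2.cvtColor(im,cv2.COLOR_BGR2HSV)
    m=cv2.morphologyEx(f(hsv),cv2.MORPH_CLOSE,np.ones((25,25)))
    c=max(cv2.findContours(m,cv2.RETR_EXTERNAL,cv2.CHAIN_APPROX_NONE)[0],key=cv2.contourArea)
    P=np.array([plane(s,(u+.5)/K-.5+x,(v+.5)/K-.5+y,z)[:2]*1000 for u,v in c[:,0]],np.float32)
    (cx,cy),(w,h),a=cv2.minAreaRect(P); print(name,"ctr %.1f %.1f size %.1f %.1f ang %.2f"%(cx,cy,w,h,a))
    return P
grey=lambda q:cv2.inRange(q,(0,0,90),(179,60,255))
white=lambda q:cv2.inRange(q,(0,0,170),(179,50,255))
rect(T,205,160,28,42,grey,.007,"filter top"); rect(S,193,185,24,36,lambda q:cv2.inRange(q,(0,0,100),(179,50,255)),.007,"filter side")
P=rect(T,138,166,44,47,white,.0115,"cover top"); 
P=rect(S,142,195,36,45,white,.0115,"cover side")
P=rect(T,366,145,80,75,white,.055,"cleaner-white top")
def cp(q,ox,oy,X,Y): return ((q[0]-ox+.5)/4.4-.5+X,(q[1]-oy+.5)/4.4-.5+Y)
t=lambda *q:cp(q,0,0,136,150); tc=lambda *q:cp(q,440,0,366,145)
sb=lambda *q:cp(q,0,330,138,188); sc=lambda *q:cp(q,396,330,304,138)
f=lambda p:np.round(np.array(p)*1000,1)
print("filter holes",f(plane(T,*t(380,90),.007)),f(plane(T,*t(370,188),.007)))
print("cover corners",[f(plane(T,*t(*q),.0115))[:2] for q in((40,85),(193,95),(180,250),(22,243))],"lip",[f(plane(T,*t(*q),.005))[:2] for q in((38,265),(162,270))])
print("rib",[f(plane(T,*t(*q),.034))[:2] for q in((99,106),(118,108),(108,197),(90,195))])
print("pins tri",[(f(p),e) for p,e in(tri(T,tc(552,172),S,sc(503,472)),tri(T,tc(650,202),S,sc(592,477)))])
print("pins z30",[f(plane(T,*tc(*q),.030))[:2] for q in((552,172),(650,202))])
print("clean front corners z55",[f(plane(T,*tc(*q),.055))[:2] for q in((768,115),(722,320))])
print("rear top z105 ",[f(plane(T,*tc(*q),.105))[:2] for q in((540,20),(577,35),(510,235),(480,222))])
print("rear base",[f(plane(T,*tc(*q),.0))[:2] for q in((446,258),)])
print("rim inner side",[f(plane(T,*tc(*q),.055))[:2] for q in((716,133),(685,276))])
E
```

```text
filter top ctr 502.6 230.8 size 104.6 79.0 ang 1.84
filter side ctr 510.1 220.7 size 119.9 96.4 ang 1.78
cover top ctr 449.0 427.2 size 145.5 121.6 ang 3.01
cover side ctr 450.9 426.4 size 147.0 122.2 ang 3.20
cleaner-white top ctr 547.1 -381.1 size 213.4 183.2 ang 76.12
filter holes [541.1 232.9   7. ] [464.6 230.5   7. ]
cover corners [array([516.3, 489.2]), array([520.9, 372.6]), array([402. , 364.3]), array([394.7, 482.1])] lip [array([380.4, 469.6]), array([386.5, 377. ])]
rib [array([499.8, 435.1]), array([499.7, 420.8]), array([432.2, 417.4]), array([432.3, 430.8])]
pins tri [(array([ 548.7, -327. ,   28.9]), np.float64(6.437682740300038e-05)), (array([ 536.3, -412.1,   15.9]), np.float64(0.013540516378288351))]
pins z30 [array([ 548.4, -326.6]), array([ 533.3, -400. ])]
clean front corners z55 [array([ 601.8, -475.3]), array([ 445.8, -445.1])]
rear top z105  [array([ 639. , -290.8]), array([ 630.6, -317.5]), array([ 480.6, -276.9]), array([ 487.6, -255.7])]
rear base [array([ 481.2, -258.9])]
rim inner side [array([ 584. , -437.6]), array([ 475.1, -417.8])]
```

```bash
cat >> h.py <<'E'
def tool(yaw,tilt=0):  # tool x along yaw, z down; tilt = cover rear up
    c,s=np.cos(np.radians(yaw)),np.sin(np.radians(yaw))
    b=R.from_matrix(np.array([[c,s,0],[s,-c,0],[0,0,-1.]]))
    return b*R.from_rotvec([0,np.radians(tilt),0])
def go(pos,yaw,tilt=0):
    from plant import sensors
    st=sensors.get_state(); A=R.from_quat(st["eef_rot"]); B=tool(yaw,tilt)
    dp=np.array(pos)-st["tool_pos"]
    print("shift now cm",np.round(100*A.inv().apply(dp),2),"after-turn frame",np.round(100*B.inv().apply(dp),2),
     "turn deg",np.round(np.degrees((A.inv()*B).as_rotvec()),2),"t",round(st["clock"],2))
E
python3 - <<'E'
from h import *
d=pickle.load(open("s0.pkl","rb"));T=d["top"]
print("jar",plane(T,183*.64,328*.64,.091),"bottle",plane(T,352*.64,209*.64,.11),"box",plane(T,258*.64,356*.64,.034))
print(tool(0,30).apply([0,0,1]),tool(0,30).apply([1,0,0]))
go([.5028,.2315,.15],1.8)
E
```

```text
jar [0.36041219 0.52377677 0.091     ] bottle [0.63298368 0.22292808 0.11      ] box [0.32650641 0.38432653 0.034     ]
[ 0.5        0.        -0.8660254] [0.8660254 0.        0.5      ]
shift now cm [ 55.33 -64.45  10.8 ] after-turn frame [ 28.79 -79.93  10.7 ] turn deg [-0.09  0.03 20.83] t 0.1
```

Request:
{"api": "step_arm", "payload": {
  "steps": [
    [[0, 0, 0], [0, 0, 10.4]],
    [[0, 0, 0], [0, 0, 10.4]],
    [[2.1, -5.7, 0], [0, 0, 0]],
    [[2.1, -5.7, 0], [0, 0, 0]],
    [[2.1, -5.7, 0], [0, 0, 0]],
    [[2.1, -5.7, 0], [0, 0, 0]],
    [[2.1, -5.7, 0], [0, 0, 0]],
    [[2.1, -5.7, 0], [0, 0, 0]],
    [[2.1, -5.7, 0], [0, 0, 0]],
    [[2.1, -5.7, 0], [0, 0, 0]],
    [[2.1, -5.7, 0], [0, 0, 0]],
    [[2.1, -5.7, 0], [0, 0, 0]]
  ],
  "claw": 1,
  "grip_force": 25
}}

```text
clock: 1.6
tool_pos: [0.4325, 0.0014, 0.2577]
eef_rot: [1.0, 0.016, 0.0, 0.0]
contact_force: [1.6, -0.4, 0.3]
opening: 1.002
finger_force: 0.0
```

```bash
python3 -c "
from h import *
go([.5028,.2315,.10],1.8)"
```

```text
shift now cm [  7.76 -22.78  15.76] after-turn frame [  7.75 -22.78  15.77] turn deg [ 0.01 -0.    0.02] t 1.6
```

Request:
{"api": "step_arm", "payload": {
  "steps": [
    [[1.6, -4.6, 2], [0, 0, 0]],
    [[1.6, -4.6, 2], [0, 0, 0]],
    [[1.6, -4.6, 3], [0, 0, 0]],
    [[1.6, -4.6, 3], [0, 0, 0]],
    [[1.4, -4.4, 3], [0, 0, 0]],
    [[0, 0, 2.8], [0, 0, 0]],
    [[0, 0, 0], [0, 0, 0]]
  ]
}}

```text
clock: 2.48
tool_pos: [0.5012, 0.2294, 0.0977]
eef_rot: [1.0, 0.016, -0.002, 0.001]
contact_force: [0.0, -0.8, -0.2]
opening: 1.0
finger_force: 0.0
```

```bash
python3 -c "
from h import *
from plant import vision
go([.5028,.2315,.028],1.8)
d={n:vision.snapshot(n) for n in('top','side')}
pickle.dump(d,open('s1.pkl','wb'))
T,S=d['top'],d['side']
a=np.hstack([crop(T,392,160,55,50,7),crop(S,310,145,55,50,7)])
b=np.hstack([crop(T,190,150,55,35,7),crop(S,180,175,55,35,7)])
cv2.imwrite('pics/c1.png',np.vstack([a,b]))"
```

```text
shift now cm [ 0.2  -0.22  6.97] after-turn frame [ 0.17 -0.2   6.97] turn deg [0.13 0.26 0.08] t 2.48
```

View pics/c1.png

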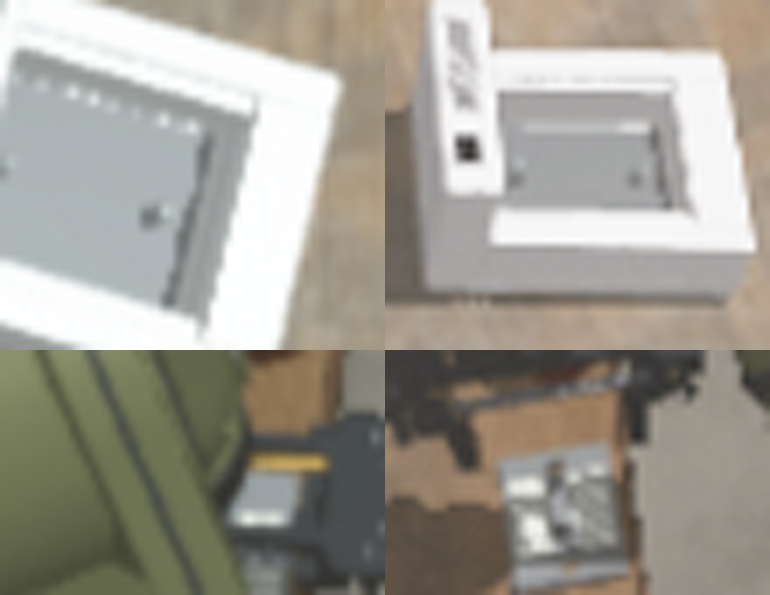

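```bash
python3 - <<'E'
from h import *
d=pickle.load(open("s1.pkl","rb"));T,S=d["top"],d["side"]
def c(q,x,y,k=7,ox=0): return ((q[0]-ox+.5)/k-.5+x,(q[1]+.5)/k-.5+y)
f=lambda p:np.round(np.array(p)*1000,1)
T0=pickle.load(open("s0.pkl","rb"))["top"]
tr=c((151,217),392,160); sr=c((635,180),310,145,7,385); sl=c((517,178),310,145,7,385)
tl=((552-440+.5)/4.4-.5+366,(172+.5)/4.4-.5+145)
for n,a,b in(("front",tr,sr),("rear",tl,sl)):
    print(n,f(tri(T,a,S,b)[0]),tri(T,a,S,b)[1],"T20",f(plane(T,*a,.02)),"S20",f(plane(S,*b,.02)),"S26",f(plane(S,*b,.026)))
    # dark blob pixels
for n,s,p in(("T",T,tr),("T",T,tl),("S",S,sr),("S",S,sl)):
    g=cv2.cvtColor(s["img"],cv2.COLOR_RGB2GRAY); u,v=map(int,np.round(p)); print(n,np.round(p,2),u-3,v-3);print(g[v-3:v+4,u-3:u+5])
# cleaner corners check, both views, z55
print("S front corners",[f(plane(S,*c(q,310,145,7,385),.055))[:2] for q in((722,52),(755,249))],"T",[f(plane(T,*c(q,392,160),.055))[:2] for q in((340,80),)])
E
```

```text
front [ 533.4 -401.2   28.4] 0.0025098309466267733 T20 [ 535.6 -402.9   20. ] S20 [ 540.  -406.3   20. ] S26 [ 535.4 -403.6   26. ]
rear [ 549.1 -328.6   27. ] 0.002125774104720597 T20 [ 551.1 -329.6   20. ] S20 [ 554.6 -332.4   20. ] S26 [ 550.  -330.1   26. ]
T [413.14 190.57] 410 188
[[179 179 177 175 171 176 178 179]
 [180 177 162 157 154 188 187 178]
 [180 175 136 126 140 193 189 176]
 [180 174 134 124 139 165 174 172]
 [180 177 152 147 160 174 176 158]
 [180 180 176 176 178 179 175 132]
 [180 179 180 180 180 179 174 129]]
T [391.07 183.7 ] 388 181
[[253 250 210 178 175 177 178 178]
 [253 240 191 163 171 185 181 178]
 [252 221 158 136 164 187 182 178]
 [252 201 137 127 149 172 178 178]
 [250 210 157 150 162 175 178 178]
 [241 200 178 176 177 178 179 179]
 [226 188 180 180 179 180 180 179]]
S [345.29 170.29] 342 167
[[166 167 165 165 166 166 153 135]
 [165 167 166 163 168 172 150 129]
 [166 167 162 150 161 175 151 127]
 [166 167 155 132 144 166 150 119]
 [168 167 159 141 150 165 151 114]
 [167 167 167 165 163 167 156 130]
 [167 166 166 166 167 168 166 154]]
S [328.43 170.  ] 325 167
[[246 236 166 169 172 165 163 165]
 [247 243 163 169 182 165 164 165]
 [246 243 160 151 159 165 166 167]
 [246 241 153 129 142 164 165 166]
 [245 237 153 139 152 165 166 166]
 [224 213 164 166 166 168 166 166]
 [169 171 166 167 165 167 166 166]]
S front corners [array([ 607.1, -479.3]), array([ 447.8, -446. ])] T [array([ 600.9, -475.3])]
```

Request:
{"api": "step_arm", "payload": {
  "steps": [
    [[0.1, -0.2, 3], [0, 0, 0]],
    [[0.1, 0, 3], [0, 0, 0]],
    [[0, 0, 0.9], [0, 0, 0]],
    [[0, 0, 0], [0, 0, 0]]
  ]
}}

```text
clock: 3.08
tool_pos: [0.5052, 0.2314, 0.0315]
eef_rot: [1.0, 0.015, 0.0, 0.0]
contact_force: [-0.5, 0.5, -0.4]
opening: 1.003
finger_force: 0.0
```

Request:
{"api": "step_arm", "payload": {
  "steps": [
    [[-0.2, 0, 0.3], [0, 0, 0]],
    [[0, 0, 0], [0, 0, 0]]
  ]
}}

```text
clock: 3.32
tool_pos: [0.5029, 0.232, 0.0284]
eef_rot: [1.0, 0.016, 0.0, -0.0]
contact_force: [-0.3, -0.5, -0.6]
opening: 1.0
finger_force: 0.0
```

Request:
{"api": "step_arm", "payload": {
  "steps": [
    [[0, 0, 0], [0, 0, 0]],
    [[0, 0, 0], [0, 0, 0]],
    [[0, 0, 0], [0, 0, 0]],
    [[0, 0, 0], [0, 0, 0]],
    [[0, 0, 0], [0, 0, 0]],
    [[0, 0, 0], [0, 0, 0]]
  ],
  "claw": -1
}}

```text
clock: 4.08
tool_pos: [0.5028, 0.2318, 0.0277]
eef_rot: [1.0, 0.016, -0.0, 0.0]
contact_force: [-0.2, -0.3, 0.7]
opening: 0.344
finger_force: 0.0
```

Request:
{"api": "step_arm", "payload": {
  "steps": [
    [[0, 0, 0], [0, 0, 0]],
    [[0, 0, 0], [0, 0, 0]],
    [[0, 0, 0], [0, 0, 0]],
    [[0, 0, 0], [0, 0, 0]]
  ]
}}

```text
clock: 4.58
tool_pos: [0.5029, 0.2318, 0.0277]
eef_rot: [1.0, 0.016, 0.0, 0.0]
contact_force: [0.6, 0.2, 0.1]
opening: 0.134
finger_force: 25.0
```

Request:
{"api": "step_arm", "payload": {
  "steps": [
    [[0, 0, -4], [0, 0, 0]],
    [[0, 0, -5], [0, 0, 0]],
    [[0, 0, -5], [0, 0, 0]],
    [[0, 0, -4], [0, 0, -8.5]],
    [[0, 0, 0], [0, 0, -8.5]],
    [[0, 0, 0], [0, 0, -8.5]],
    [[0, 0, 0], [0, 0, -8.5]],
    [[0, 0, 0], [0, 0, -8.5]],
    [[0, 0, 0], [0, 0, -8.5]],
    [[0, 0, 0], [0, 0, -8.5]],
    [[0, 0, 0], [0, 0, -8.5]],
    [[0, 0, 0], [0, 0, -8.7]]
  ]
}}

```text
clock: 6.08
tool_pos: [0.5026, 0.2314, 0.2076]
eef_rot: [0.773, 0.635, -0.0, 0.0]
contact_force: [-0.4, -0.9, -1.1]
opening: 0.132
finger_force: 25.0
```

```bash
python3 -c "
from h import *
go([.5424,-.366,.15],78.5)"
```

```text
shift now cm [-57.83  15.51   5.8 ] after-turn frame [-57.75  15.81   5.76] turn deg [-0.01  0.04  0.3 ] t 6.08
```

Request:
{"api": "step_arm", "payload": {
  "steps": [
    [[-5.8, 1.6, 0], [0, 0, 0.3]],
    [[-5.8, 1.6, 0], [0, 0, 0]],
    [[-5.8, 1.6, 0], [0, 0, 0]],
    [[-5.8, 1.6, 0], [0, 0, 0]],
    [[-5.8, 1.6, 0], [0, 0, 0]],
    [[-5.8, 1.5, 0], [0, 0, 0]],
    [[-5.8, 1.6, 0], [0, 0, 0]],
    [[-5.8, 1.6, 0], [0, 0, 0]],
    [[-5.8, 1.6, 1], [0, 0, 0]],
    [[-5.5, 1.5, 2], [0, 0, 0]],
    [[0, 0, 2], [0, 0, 0]],
    [[0, 0, 2], [0, 0, 0]]
  ]
}}

```text
clock: 7.58
tool_pos: [0.5397, -0.3644, 0.1364]
eef_rot: [0.776, 0.631, 0.0, -0.001]
contact_force: [0.5, -0.4, -0.6]
opening: 0.134
finger_force: 25.0
```

Request:
{"api": "step_arm", "payload": {
  "steps": [
    [[0, 0, 1], [0, 0, 0]],
    [[0, 0, 0], [0, 0, 0]]
  ]
}}

```text
clock: 7.82
tool_pos: [0.5402, -0.3635, 0.1272]
eef_rot: [0.775, 0.632, -0.0, -0.001]
contact_force: [-0.1, -0.0, -1.3]
opening: 0.138
finger_force: 25.0
```

```bash
python3 -c "
from h import *
from plant import vision
go([.5424,-.366,.0657],78.5)
d={n:vision.snapshot(n) for n in('top','side')}
pickle.dump(d,open('s2.pkl','wb'))
T,S=d['top'],d['side']
cv2.imwrite('pics/c2.png',np.hstack([crop(T,370,150,65,75,6),crop(S,300,130,65,75,6)]))"
```

```text
shift now cm [-0.21  0.28  6.15] after-turn frame [-0.21  0.27  6.15] turn deg [-0.08 -0.06 -0.14] t 7.83
```

View pics/c2.png

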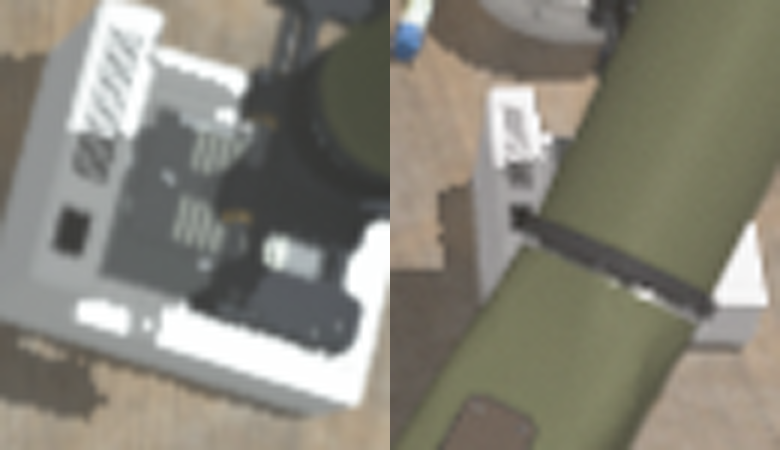

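```bash
python3 - <<'E'
from h import *
from plant import sensors
T=pickle.load(open("s2.pkl","rb"))["top"]
st=sensors.get_state();A=R.from_quat(st["eef_rot"]);p=st["tool_pos"]
z=p[2]-.0207
for q in((168,178),(142,112),(103,276)):
    P=plane(T,(q[0]+.5)/6-.5+370,(q[1]+.5)/6-.5+150,z); print(np.round(1000*P,1),"in tool mm",np.round(1000*A.inv().apply(P-p),1))
print(p)
g=cv2.cvtColor(T["img"],cv2.COLOR_RGB2GRAY);print(g[174:186,391:405])
E
```

```text
[ 544.1 -322.6  107.8] in tool mm [41.7 -5.3 20.7]
[ 577.8 -307.9  107.8] in tool mm [62.9 24.7 20.7]
[ 489.3 -291.7  107.8] in tool mm [ 60.8 -65.3  20.6]
[ 0.54085823 -0.36447283  0.12845929]
[[160 119  99  95  96  97  98  98  97  98 101 126 150 131]
 [162 120  99  94  96  97  98  98  98  98 104 137 140 134]
 [163 120  99  94  96  97  97  97  98  98 107 142 130 145]
 [148 112  97  95  97  97  99  98  97  98 109 139 128 149]
 [120 101  95  97  97 101 123 116 100  98 101 116 115 136]
 [109  98  94  96  97 103 137 143 109  98  98  99  99 104]
 [103  97  94  96  97  98 108 136 110  98  97  97  95  92]
 [101  95  96  97  97  97  97 102  98 100  99  98  94  90]
 [106  97  96  97  97  98  97  97 100 115 113 103  97  91]
 [113 101  98  98  98  98  97  98 104 139 130 122 118 106]
 [111 100  97  97  97  97  98  98 110 147 131 144 136 126]
 [103  98  97  98  97  97  97  99 115 147 132 149 129 141]]
```

Request:
{"api": "step_arm", "payload": {
  "steps": [
    [[-0.25, 0.4, 1.5], [0, 0, 0]],
    [[0, 0, 2], [0, 0, 0]],
    [[0, 0, 2], [0, 0, 0]],
    [[0, 0, 0], [0, 0, 0]],
    [[0, 0, 0], [0, 0, 0]]
  ]
}}

```text
clock: 8.55
tool_pos: [0.5436, -0.3684, 0.0726]
eef_rot: [0.776, 0.631, 0.0, -0.0]
contact_force: [0.3, -0.3, 0.2]
opening: 0.141
finger_force: 25.0
```

```bash
python3 -c "
from h import *
from plant import vision
go([.544,-.3675,.0457],78.5)
d={n:vision.snapshot(n) for n in('top','side')}
pickle.dump(d,open('s3.pkl','wb'))
T,S=d['top'],d['side']
cv2.imwrite('pics/c3.png',np.hstack([crop(T,380,150,48,60,10),crop(S,318,145,32,60,10)]))"
```

```text
shift now cm [0.1  0.02 2.69] after-turn frame [0.1  0.02 2.69] turn deg [ 0.01 -0.01 -0.28] t 8.55
```

View pics/c3.png

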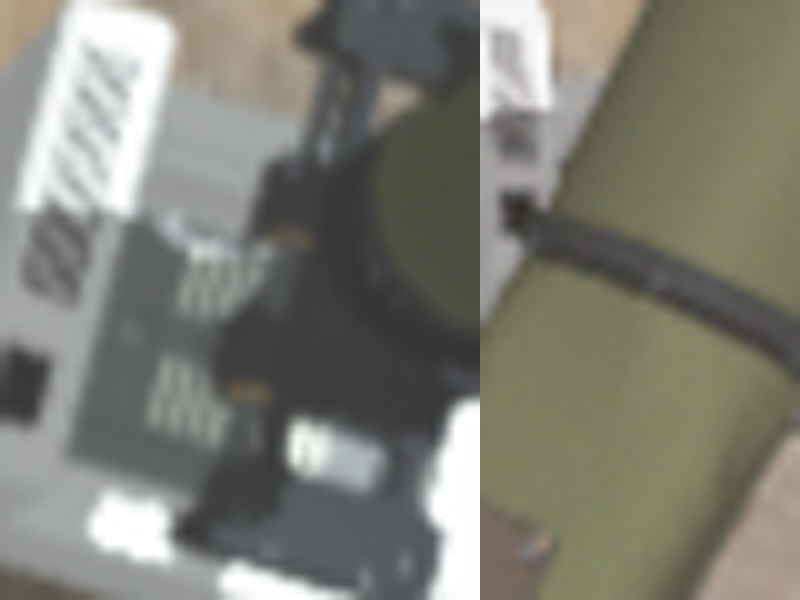

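```bash
python3 - <<'E'
from h import *
T=pickle.load(open("s3.pkl","rb"))["top"]
g=cv2.cvtColor(T["img"],cv2.COLOR_RGB2GRAY);print(g[170:200,384:402])
def w(u,v,z):return np.round(1000*plane(T,u,v,z),1)
from plant import sensors
st=sensors.get_state();A=R.from_quat(st["eef_rot"]);p=st["tool_pos"]
for n,v,x,y,z in(("hole top",0,38,0,20.7),("hole bot",0,38,0,27.7),("rear-left corner",0,50,35,20.7),("rear-right",0,50,-35,20.7)):
    P=p+A.apply(np.array([x,y,z])/1000);print(n,np.round(P*1000,1),proj(T,P))
E
```

```text
[[174 146 198 215 195 183 219 243 246 199 155 155 155 158 155 154 153 153]
 [131 110 124 160 167 135 163 182 203 166 132 146 161 176 157 152 156 155]
 [118 110 103 118 132 123 155 161 134 111 110 134 167 186 154 141 144 147]
 [112 125 112  97 115 141 161 159 120  99  97 106 144 170 163 152 139 144]
 [102 114 126 111 106 152 164 153 114  98  97  97 108 142 156 191 182 181]
 [116 104 124 123 112 153 162 137 106  97  96  96  97 102 123 195 188 187]
 [127 109 113 117 117 155 160 124 101  96  96  96  97  97 114 153 140 156]
 [126 112  96 113 141 160 155 118  99  96  95  96  96  99 124 142 135 149]
 [117 127 111 106 152 163 146 110  97  96  96  96  96 103 140 141 143 139]
 [130 133 126 119 154 161 136 106  96  96  96  96  97 109 146 131 145 130]
 [161 151 139 138 159 160 124 101  95  95  94  95  97 112 139 125 145 128]
 [167 165 163 164 165 156 118  99  98  95  92  92  96 104 117 116 127 114]
 [167 166 166 166 163 145 111  98 105 103  95  92  94  96  99 102 103  93]
 [165 166 167 166 162 135 106  98 109 108  98  93  95  96  95  93  90  87]
 [154 163 166 166 160 122  99  96 100 102  97  95 
[... 700 characters left out ...]
 [166 162 140 109  98  97  96  96  95  95  94  94  96  97  98 107 115 123]
 [166 162 136 114 106 101  98  97  96  96  96  97  96  94  94  96  96  95]
 [165 163 152 140 135 124 115 108 101  99  98  97  97  96  96  94  90  81]
 [165 162 163 164 162 155 146 138 125 120 110 102 100  98  97  95  85  69]
 [162 162 164 166 165 165 170 170 158 152 140 131 122 110 103  95  78  66]
 [161 166 166 168 165 171 211 220 194 174 172 171 156 139 127 101  74  64]]
hole top [ 551.8 -331.6   52.7] [394.83733866 181.28066288]
hole bot [ 551.8 -331.6   45.7] [394.14369367 181.7773206 ]
rear-left corner [ 588.5 -327.    52.7] [393.88038563 170.15645142]
rear-right [ 520.  -312.7   52.6] [388.53322233 190.28363492]
```

Request:
{"api": "step_arm", "payload": {
  "steps": [
    [[0, 0, 0.5], [0, 0, 0]],
    [[0, 0, 0.5], [0, 0, 0]],
    [[0, 0, 0.4], [0, 0, 0]],
    [[0, 0, 0], [0, 0, 0]]
  ]
}}

```text
clock: 9.15
tool_pos: [0.5437, -0.3688, 0.0585]
eef_rot: [0.776, 0.631, 0.0, 0.0]
contact_force: [1.0, -1.0, -0.7]
opening: 0.133
finger_force: 25.0
```

Request:
{"api": "step_arm", "payload": {
  "steps": [
    [[0, 0, 0.3], [0, 0, 0]],
    [[0, 0, 0.3], [0, 0, 0]],
    [[0, 0, 0], [0, 0, 0]],
    [[0, 0, 0], [0, 0, 0]]
  ]
}}

```text
clock: 9.65
tool_pos: [0.5445, -0.3696, 0.0529]
eef_rot: [0.776, 0.631, 0.0, 0.002]
contact_force: [3.2, -4.0, -1.8]
opening: 0.133
finger_force: 25.0
```

Request:
{"api": "step_arm", "payload": {
  "steps": [
    [[-0.1, 0.15, 0], [0, 0, 0]],
    [[0, 0, 0], [0, 0, 0]],
    [[0, 0, 0.2], [0, 0, 0]],
    [[0, 0, 0.2], [0, 0, 0]],
    [[0, 0, 0], [0, 0, 0]],
    [[0, 0, 0], [0, 0, 0]]
  ]
}}

```text
clock: 10.4
tool_pos: [0.5448, -0.3698, 0.0486]
eef_rot: [0.776, 0.631, 0.0, 0.0]
contact_force: [2.2, -2.1, -1.4]
opening: 0.13
finger_force: 25.0
```

Request:
{"api": "step_arm", "payload": {
  "steps": [
    [[-0.1, 0.15, 0], [0, 0, 0]],
    [[0, 0, 0.2], [0, 0, 0]],
    [[0, 0, 0.15], [0, 0, 0]],
    [[0, 0, 0], [0, 0, 0]],
    [[0, 0, 0], [0, 0, 0]]
  ]
}}

```text
clock: 11.02
tool_pos: [0.545, -0.3703, 0.0457]
eef_rot: [0.776, 0.631, -0.001, -0.001]
contact_force: [-2.7, 0.7, 6.8]
opening: 0.134
finger_force: 25.0
```

Request:
{"api": "step_arm", "payload": {
  "steps": [
    [[0, 0, 0], [0, 0, 0]],
    [[0, 0, 0], [0, 0, 0]],
    [[0, 0, 0], [0, 0, 0]],
    [[0, 0, 0], [0, 0, 0]]
  ],
  "claw": -0.3
}}

```text
clock: 11.52
tool_pos: [0.5459, -0.371, 0.0451]
eef_rot: [0.776, 0.631, -0.0, -0.0]
contact_force: [0.7, 0.5, -0.4]
opening: 0.352
finger_force: 0.0
```

Request:
{"api": "step_arm", "payload": {
  "steps": [
    [[0, 0, -1], [0, 0, 0]],
    [[0, 0, -3], [0, 0, 0]],
    [[0, 0, -5], [0, 0, 0]],
    [[0, 0, -5], [0, 0, 0]],
    [[0, 0, -3], [0, 0, 8.5]],
    [[0, 0, 0], [0, 0, 8.5]],
    [[0, 0, 0], [0, 0, 8.5]],
    [[0, 0, 0], [0, 0, 8.5]],
    [[0, 0, 0], [0, 0, 8.5]],
    [[0, 0, 0], [0, 0, 8.5]],
    [[0, 0, 0], [0, 0, 8.5]],
    [[0, 0, 0], [0, 0, 8.5]]
  ]
}}

```text
clock: 13.02
tool_pos: [0.5461, -0.3708, 0.216]
eef_rot: [0.996, 0.087, 0.0, -0.0]
contact_force: [0.7, 0.7, 0.6]
opening: 0.349
finger_force: 0.0
```

```bash
python3 -c "
from h import *
go([.467,.4265,.12],3.2)"
```

```text
shift now cm [  5.99 -79.9    9.6 ] after-turn frame [ -3.45 -80.05   9.6 ] turn deg [-0.   -0.05  6.76] t 13.03
```

Request:
{"api": "step_arm", "payload": {
  "steps": [
    [[0, 0, 0], [0, 0, 6.8]],
    [[-0.2, -6.1, 0], [0, 0, 0]],
    [[-0.2, -6.1, 0], [0, 0, 0]],
    [[-0.2, -6.1, 0], [0, 0, 0]],
    [[-0.2, -6.1, 0], [0, 0, 0]],
    [[-0.2, -6.1, 0], [0, 0, 0]],
    [[-0.2, -6.1, 0], [0, 0, 0]],
    [[-0.2, -6.1, 0], [0, 0, 0]],
    [[-0.2, -6.1, 0], [0, 0, 0]],
    [[-0.2, -6.1, 0], [0, 0, 0]],
    [[-0.2, -6.1, 0], [0, 0, 0]],
    [[-0.2, -6.1, 0], [0, 0, 0]]
  ],
  "claw": 1,
  "grip_force": 45
}}

```text
clock: 14.52
tool_pos: [0.4836, 0.2997, 0.216]
eef_rot: [1.0, 0.03, 0.0, -0.0]
contact_force: [0.9, 0.6, -0.1]
opening: 1.004
finger_force: 0.0
```

```bash
python3 -c "
from h import *
from plant import vision
go([.472,.4274,.10],3.2)
d={n:vision.snapshot(n) for n in('top','side')}
pickle.dump(d,open('s4.pkl','wb'))
T,S=d['top'],d['side']
cv2.imwrite('pics/c4.png',np.hstack([crop(T,370,145,65,75,6),crop(S,305,140,65,75,6)]))"
```

```text
shift now cm [ -0.4  -12.8   11.62] after-turn frame [ -0.44 -12.81  11.6 ] turn deg [-0.05 -0.05  0.25] t 14.53
```

View pics/c4.png

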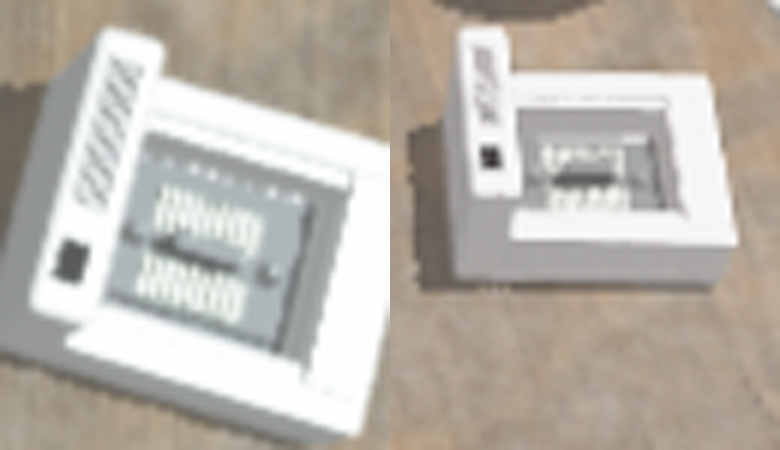

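Request:
{"api": "step_arm", "payload": {
  "steps": [
    [[-0.2, -5, 0], [0, 0, 0.2]],
    [[-0.2, -5, 2], [0, 0, 0]],
    [[0, -2.8, 4], [0, 0, 0]],
    [[0, 0, 4], [0, 0, 0]],
    [[0, 0, 4], [0, 0, 0]],
    [[0, 0, 2], [0, 0, 0]],
    [[0, 0, 0], [0, 0, 0]]
  ]
}}

```text
clock: 15.5
tool_pos: [0.4723, 0.4243, 0.0545]
eef_rot: [1.0, 0.028, -0.001, 0.001]
contact_force: [-0.5, 0.7, 0.0]
opening: 0.997
finger_force: 0.0
```

```bash
python3 -c "
from h import *
go([.472,.4274,.033],3.2)"
```

```text
shift now cm [-0.01 -0.32  2.15] after-turn frame [-0.01 -0.31  2.15] turn deg [0.07 0.09 0.01] t 15.5
```

Request:
{"api": "step_arm", "payload": {
  "steps": [
    [[0, -0.1, 1], [0, 0, 0]],
    [[0, -0.1, 1.1], [0, 0, 0]],
    [[0, 0, 0], [0, 0, 0]]
  ]
}}

```text
clock: 15.88
tool_pos: [0.4721, 0.4269, 0.0337]
eef_rot: [1.0, 0.028, -0.0, 0.0]
contact_force: [1.1, 0.1, -0.5]
opening: 0.998
finger_force: 0.0
```

Request:
{"api": "step_arm", "payload": {
  "steps": [
    [[0, 0, 0], [0, 0, 0]],
    [[0, 0, 0], [0, 0, 0]],
    [[0, 0, 0], [0, 0, 0]],
    [[0, 0, 0], [0, 0, 0]],
    [[0, 0, 0], [0, 0, 0]],
    [[0, 0, 0], [0, 0, 0]],
    [[0, 0, 0], [0, 0, 0]],
    [[0, 0, 0], [0, 0, 0]],
    [[0, 0, 0], [0, 0, 0]],
    [[0, 0, 0], [0, 0, 0]]
  ],
  "claw": -1
}}

```text
clock: 17.12
tool_pos: [0.4725, 0.427, 0.0342]
eef_rot: [1.0, 0.028, 0.0, -0.0]
contact_force: [-1.2, 0.1, -0.0]
opening: 0.154
finger_force: 45.0
```

Request:
{"api": "step_arm", "payload": {
  "steps": [
    [[0, 0, -3], [0, 0, 0]],
    [[0, 0, -5], [0, 0, 0]],
    [[0, 0, -5], [0, 0, 0]],
    [[0, 0, -5], [0, 0, -8.3]],
    [[0, 0, -2], [0, 0, -8.3]],
    [[0, 0, 0], [0, 0, -8.4]],
    [[0, 0, 0], [0, 0, -8.4]],
    [[0, 0, 0], [0, 0, -8.4]],
    [[0, 0, 0], [0, 0, -8.4]],
    [[0, 0, 0], [0, 0, -8.4]],
    [[0, 0, 0], [0, 0, -8.4]],
    [[0, 0, 0], [0, 0, -8.4]]
  ]
}}

```text
clock: 18.62
tool_pos: [0.4724, 0.4263, 0.2338]
eef_rot: [0.772, 0.635, -0.001, 0.0]
contact_force: [-0.3, 0.1, -0.3]
opening: 0.154
finger_force: 45.0
```

```bash
cat >> h.py <<'E'
C0=np.array([.545,-.371,0]);CY=78.4;G=np.array([14,0,33.8])
def cov(Ox,Oz,th,Oy=0):
    c,s=np.cos(np.radians(th)),np.sin(np.radians(th))
    v=np.array([Ox+G[0]*c-G[2]*s,Oy,Oz+G[0]*s+G[2]*c])/1000
    go(C0+R.from_euler("z",CY,degrees=True).apply(v),CY,th)
def now():
    from plant import sensors
    st=sensors.get_state();A=R.from_quat(st["eef_rot"]);x=A.apply([1,0,0]);th=np.degrees(np.arcsin(x[2]))
    v=1000*R.from_euler("z",-CY,degrees=True).apply(st["tool_pos"]-C0)
    c,s=np.cos(np.radians(th)),np.sin(np.radians(th))
    F=R.from_euler("z",-CY,degrees=True).apply(st["contact_force"])
    print("cover O",np.round([v[0]-G[0]*c+G[2]*s,v[1],v[2]-G[0]*s-G[2]*c],1),"tilt %.1f yaw %.1f"%(th,np.degrees(np.arctan2(x[1],x[0]))),"F cleaner",np.round(F,1),"M",np.round(st["moment"],2))
E
python3 -c "
from h import *
go([.545,-.371,.20],78.4)
cov(12,150,0); now()"
```

```text
shift now cm [-76.83  22.5    3.48] after-turn frame [-76.64  23.15   3.38] turn deg [-0.01  0.07  0.49] t 18.62
shift now cm [-74.23  22.52   5.09] after-turn frame [-74.04  23.15   5.  ] turn deg [-0.01  0.07  0.49] t 18.62
cover O [752.4 231.5 200. ] tilt -0.1 yaw 78.9 F cleaner [ 0.1  0.3 -0.3] M [ 0.02 -0.11 -0.08]
```

Request:
{"api": "step_arm", "payload": {
  "steps": [
    [[0, 0, 0], [0, 0, 0.5]],
    [[-5.7, 1.8, 0], [0, 0, 0]],
    [[-5.7, 1.8, 0], [0, 0, 0]],
    [[-5.7, 1.8, 0], [0, 0, 0]],
    [[-5.7, 1.8, 0], [0, 0, 0]],
    [[-5.7, 1.8, 0], [0, 0, 0]],
    [[-5.7, 1.8, 0], [0, 0, 0]],
    [[-5.7, 1.8, 0], [0, 0, 0]],
    [[-5.7, 1.8, 0], [0, 0, 0]],
    [[-5.7, 1.8, 0], [0, 0, 0]],
    [[-5.7, 1.7, 0], [0, 0, 0]],
    [[-5.7, 1.8, 0], [0, 0, 0]]
  ]
}}

```text
clock: 20.12
tool_pos: [0.536, -0.2292, 0.2343]
eef_rot: [0.778, 0.629, -0.0, 0.0]
contact_force: [1.0, 0.4, -0.9]
opening: 0.157
finger_force: 45.0
```

```bash
python3 -c "
from h import *
from plant import vision
now()
cov(10,130,30)
S=vision.snapshot('top')
cv2.imwrite('pics/c5.png',crop(S,350,120,120,100,6))"
```

```text
cover O [123.1  37.3 200.5] tilt -0.0 yaw 77.9 F cleaner [ 0.6 -0.9 -0.9] M [ 0.01 -0.15  0.04]
shift now cm [-13.16   3.85   6.8 ] after-turn frame [-14.82   3.73  -0.7 ] turn deg [ 0.12 30.01 -0.48] t 20.12
```

View pics/c5.png

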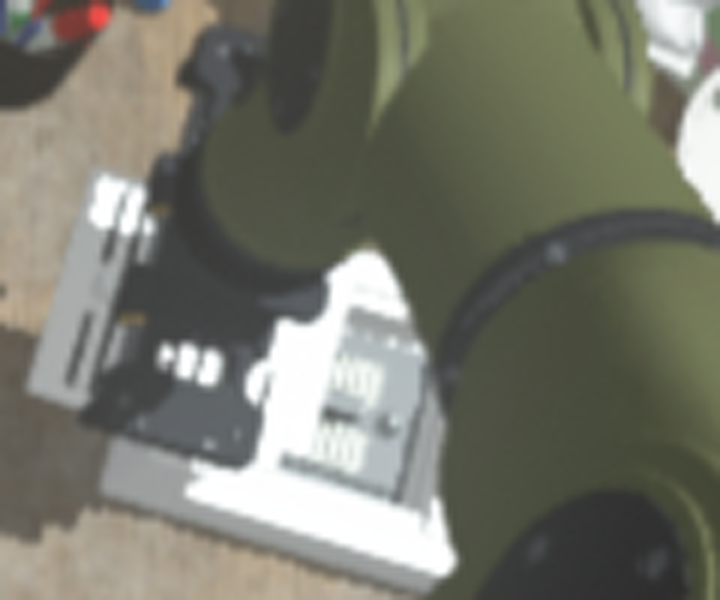

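Request:
{"api": "step_arm", "payload": {
  "steps": [
    [[-4.4, 1.3, 0], [0, 0, -0.5]],
    [[-4.4, 1.3, 0], [0, 0, 0]],
    [[-4.4, 1.3, 0], [0, 0, 0]],
    [[0, 0, 0], [0, 7.5, 0]],
    [[0, 0, 0], [0, 7.5, 0]],
    [[0, 0, 0], [0, 7.5, 0]],
    [[0, 0, 0], [0, 7.5, 0]],
    [[0, 0, 0], [0, 0, 0]]
  ]
}}

```text
clock: 21.18
tool_pos: [0.5461, -0.3673, 0.2314]
eef_rot: [0.75, 0.609, 0.199, -0.165]
contact_force: [-0.2, 0.2, -1.5]
opening: 0.154
finger_force: 45.0
```

```bash
python3 -c "
from h import *
now()
cov(10,100,30)
"
```

```text
cover O [  8.6  -0.3 195.1] tilt 29.9 yaw 78.1 F cleaner [ 0.2  0.3 -1.5] M [-0.6   0.05  0.01]
shift now cm [-4.63  0.01  8.31] after-turn frame [-4.64 -0.03  8.31] turn deg [-0.15  0.09 -0.29] t 21.18
```

Request:
{"api": "step_arm", "payload": {
  "steps": [
    [[-1.5, 0, 2.8], [0, 0, -0.3]],
    [[-1.5, 0, 2.8], [0, 0, 0]],
    [[-1.6, 0, 2.7], [0, 0, 0]],
    [[0, 0, 0], [0, 0, 0]],
    [[0, 0, 0], [0, 0, 0]]
  ]
}}

```text
clock: 21.8
tool_pos: [0.5498, -0.362, 0.1412]
eef_rot: [0.746, 0.614, 0.201, -0.162]
contact_force: [0.7, 0.8, -1.0]
opening: 0.155
finger_force: 45.0
```

```bash
python3 -c "
from h import *
from plant import vision
now()
cov(10,75,30)
T=vision.snapshot('top');S=vision.snapshot('side')
pickle.dump(dict(top=T,side=S),open('s5.pkl','wb'))
cv2.imwrite('pics/c6.png',np.hstack([crop(T,360,135,80,85,5),crop(S,300,130,80,85,5)]))"
```

```text
cover O [ 14.5  -2.9 104.9] tilt 29.9 yaw 79.1 F cleaner [ 0.9 -0.6 -1. ] M [-0.54  0.08 -0.03]
shift now cm [-1.88 -0.3   2.37] after-turn frame [-1.89 -0.29  2.36] turn deg [-0.04  0.07  0.58] t 21.8
```

View pics/c6.png

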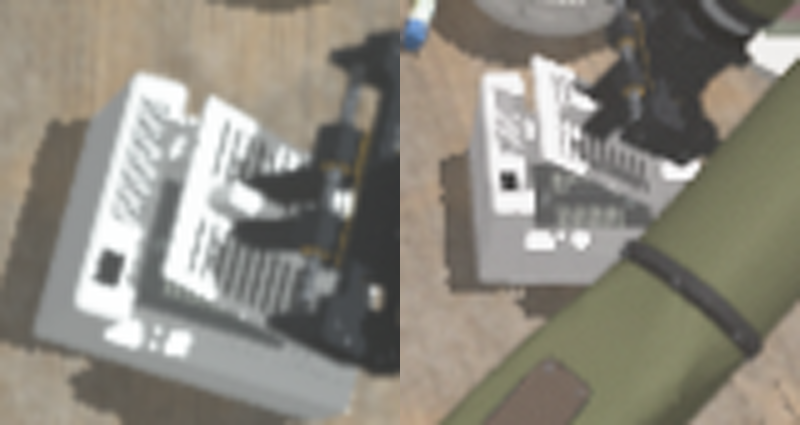

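Request:
{"api": "step_arm", "payload": {
  "steps": [
    [[-0.9, -0.3, 0], [0, 0, 0.3]],
    [[-0.3, 0, 0.8], [0, 0, 0]],
    [[-0.3, 0, 0.8], [0, 0, 0]],
    [[-0.4, 0, 0.8], [0, 0, 0]],
    [[0, 0, 0], [0, 0, 0]],
    [[0, 0, 0], [0, 0, 0]]
  ]
}}

```text
clock: 22.65
tool_pos: [0.5449, -0.3664, 0.109]
eef_rot: [0.747, 0.612, 0.2, -0.164]
contact_force: [-0.4, 0.2, -0.2]
opening: 0.156
finger_force: 45.0
```

```bash
python3 -c "
from h import *
now();now()
cov(-2,75,30)
"
```

```text
cover O [ 9.3  1.1 72.8] tilt 30.0 yaw 78.6 F cleaner [ 0.1  0.4 -0.2] M [-0.49 -0.01  0.02]
cover O [ 9.3  1.1 72.8] tilt 30.0 yaw 78.6 F cleaner [ 0.1  0.4 -0.2] M [-0.49 -0.01  0.02]
shift now cm [-0.87  0.1  -0.76] after-turn frame [-0.87  0.11 -0.76] turn deg [-0.11 -0.    0.21] t 22.65
```

Request:
{"api": "step_arm", "payload": {
  "steps": [
    [[0, 0.1, -0.15], [0, 0, 0]],
    [[-0.3, 0, -0.2], [0, 0, 0]],
    [[-0.3, 0, -0.2], [0, 0, 0]],
    [[-0.2, 0, -0.1], [0, 0, 0]],
    [[0, 0, 0], [0, 0, 0]],
    [[0, 0, 0], [0, 0, 0]]
  ]
}}

```text
clock: 23.4
tool_pos: [0.5437, -0.3765, 0.1107]
eef_rot: [0.747, 0.612, 0.2, -0.164]
contact_force: [0.7, -0.4, -0.3]
opening: 0.158
finger_force: 45.0
```

```bash
python3 -c "
from h import *
now()
cov(-2,75,30)
"
```

```text
cover O [-0.9  0.1 74.4] tilt 30.0 yaw 78.6 F cleaner [-0.3 -0.8 -0.3] M [-0.63  0.07 -0.01]
shift now cm [-0.06  0.01 -0.1 ] after-turn frame [-0.06  0.01 -0.1 ] turn deg [-0.11 -0.01  0.2 ] t 23.4
```

Request:
{"api": "step_arm", "payload": {
  "steps": [
    [[-0.15, 0, -0.1], [0, 0, 0]],
    [[-0.15, 0, -0.1], [0, 0, 0]],
    [[-0.1, 0, -0.05], [0, 0, 0]],
    [[0, 0, 0], [0, 0, 0]],
    [[0, 0, 0], [0, 0, 0]]
  ]
}}

```text
clock: 24.02
tool_pos: [0.5431, -0.38, 0.1112]
eef_rot: [0.747, 0.612, 0.201, -0.165]
contact_force: [1.7, 4.2, 0.1]
opening: 0.152
finger_force: 45.0
```

```bash
python3 -c "
from h import *
now()
"
```

```text
cover O [-4.3  0.1 75. ] tilt 30.1 yaw 78.7 F cleaner [ 4.5 -0.9  0.1] M [ 0.59 -0.16 -0.  ]
```

```bash
cat >> h.py <<'E'
def seq(ths):
    from plant import sensors
    st=sensors.get_state();p=st["tool_pos"];A=R.from_quat(st["eef_rot"])
    for th in ths:
        t=np.radians(th);c,s=np.cos(t),np.sin(t)
        Ox=-62+60*c+11.5*s+1.8; x=(-62-Ox+5*s)/c
        Oz=.5*(50+60*s-6.5*c+49.8-x*s-5*c) if th>3 else 43.8
        v=np.array([Ox+G[0]*c-G[2]*s,0,Oz+G[0]*s+G[2]*c])/1000
        P=C0+R.from_euler("z",CY,degrees=True).apply(v);B=tool(CY,th)
        print(th,"O %.1f %.1f"%(Ox,Oz),"shift",np.round(100*A.inv().apply(P-p),2),"turn",np.round(np.degrees((A.inv()*B).as_rotvec()),1))
        p,A=P,B
E
python3 -c "
from h import *
seq([30,25,20,15,12])"
```

```text
30 O -2.5 76.4 shift [ 0.23  0.01 -0.03] turn [-0.2 -0.1  0.2]
25 O -1.0 71.1 shift [ 0.16 -0.    0.67] turn [-0. -5.  0.]
20 O 0.1 65.8 shift [ 0.16 -0.    0.67] turn [-0. -5.  0.]
15 O 0.7 60.3 shift [0.16 0.   0.66] turn [-0. -5.  0.]
12 O 0.9 57.1 shift [0.1 0.  0.4] turn [ 0. -3. -0.]
```

Request:
{"api": "step_arm", "payload": {
  "steps": [
    [[0.25, 0, 0], [0, 0, 0]],
    [[0.1, 0, 0.3], [0, -2.5, 0]],
    [[0.1, 0, 0.3], [0, -2.5, 0]],
    [[0.1, 0, 0.3], [0, -2.5, 0]],
    [[0.1, 0, 0.3], [0, -2.5, 0]],
    [[0, 0, 0], [0, 0, 0]],
    [[0, 0, 0], [0, 0, 0]]
  ]
}}

```text
clock: 24.9
tool_pos: [0.5447, -0.371, 0.1029]
eef_rot: [0.762, 0.624, 0.134, -0.11]
contact_force: [0.4, 1.7, -3.4]
opening: 0.158
finger_force: 45.0
```

```bash
python3 -c "
from h import *
now()
seq([20,15,10,5,0])"
```

```text
cover O [-1.6  0.2 66.4] tilt 20.0 yaw 78.6 F cleaner [ 1.8 -0.  -3.4] M [ 0.09 -0.16 -0.  ]
20 O 0.1 65.8 shift [0.14 0.03 0.12] turn [-0.1 -0.   0.2]
15 O 0.7 60.3 shift [0.16 0.   0.66] turn [-0. -5.  0.]
10 O 0.9 54.9 shift [0.16 0.   0.66] turn [ 0. -5. -0.]
5 O 0.6 49.5 shift [ 0.16 -0.    0.66] turn [-0. -5.  0.]
0 O -0.2 43.8 shift [0.16 0.   0.7 ] turn [ 0. -5.  0.]
```

Request:
{"api": "step_arm", "payload": {
  "steps": [
    [[0.15, 0, 0.15], [0, 0, 0]],
    [[0.1, 0, 0.35], [0, -2.5, 0]],
    [[0.1, 0, 0.3], [0, -2.5, 0]],
    [[0.1, 0, 0.35], [0, -2.5, 0]],
    [[0, 0, 0], [0, 0, 0]],
    [[0, 0, 0], [0, 0, 0]]
  ]
}}

```text
clock: 25.65
tool_pos: [0.5464, -0.3633, 0.0936]
eef_rot: [0.769, 0.63, 0.084, -0.069]
contact_force: [-0.0, -0.6, -0.9]
opening: 0.153
finger_force: 45.0
```

```bash
python3 -c "
from h import *
now()
seq([12.5,10,7.5,5,2.5,0])"
```

```text
cover O [ 1.4  0.2 57.6] tilt 12.5 yaw 78.6 F cleaner [-0.6 -0.1 -0.9] M [-0.29 -0.02  0.02]
12.5 O 0.9 57.6 shift [-0.06  0.02 -0.02] turn [-0.   0.   0.2]
10 O 0.9 54.9 shift [0.09 0.   0.33] turn [-0.  -2.5  0. ]
7.5 O 0.8 52.2 shift [ 0.09 -0.    0.33] turn [-0.  -2.5  0. ]
5 O 0.6 49.5 shift [0.09 0.   0.33] turn [ 0.  -2.5  0. ]
2.5 O 0.2 43.8 shift [0.06 0.   0.63] turn [ 0.  -2.5  0. ]
0 O -0.2 43.8 shift [ 0.1  -0.    0.06] turn [ 0.  -2.5  0. ]
```

Request:
{"api": "step_arm", "payload": {
  "steps": [
    [[0.1, 0, 0.3], [0, -2.5, 0]],
    [[0.1, 0, 0.35], [0, -2.5, 0]],
    [[0.1, 0, 0.35], [0, -2.5, 0]],
    [[0, 0, 0], [0, 0, 0]],
    [[0, 0, 0], [0, 0, 0]]
  ]
}}

```text
clock: 26.28
tool_pos: [0.5475, -0.3596, 0.0845]
eef_rot: [0.773, 0.633, 0.034, -0.027]
contact_force: [-0.0, -3.3, 0.2]
opening: 0.154
finger_force: 45.0
```

```bash
python3 -c "
from h import *
now()
seq([5,2.5,0])"
```

```text
cover O [ 0.6 -0.1 49.6] tilt 4.9 yaw 78.6 F cleaner [-3.2 -0.7  0.2] M [-0.56 -0.15 -0.04]
5 O 0.6 49.5 shift [-0.01 -0.01  0.01] turn [0.  0.1 0.2]
2.5 O 0.2 43.8 shift [0.06 0.   0.63] turn [ 0.  -2.5  0. ]
0 O -0.2 43.8 shift [ 0.1  -0.    0.06] turn [ 0.  -2.5  0. ]
```

Request:
{"api": "step_arm", "payload": {
  "steps": [
    [[0.1, 0, 0.35], [0, -2.5, 0]],
    [[0.1, 0, 0.35], [0, -2.5, 0]],
    [[0, 0, 0], [0, 0, 0]],
    [[0, 0, 0], [0, 0, 0]]
  ]
}}

```text
clock: 26.78
tool_pos: [0.5484, -0.3556, 0.0777]
eef_rot: [0.774, 0.633, 0.001, -0.0]
contact_force: [0.4, 1.2, 4.4]
opening: 0.154
finger_force: 45.0
```

```bash
python3 -c "
from h import *
now()"
```

```text
cover O [ 1.8 -0.2 43.9] tilt 0.1 yaw 78.6 F cleaner [ 1.2 -0.2  4.4] M [ 0.27 -0.15 -0.01]
```

Request:
{"api": "step_arm", "payload": {
  "steps": [
    [[0, 0, 0.2], [0, -0.8, 0]],
    [[0, 0, 0.2], [0, -0.7, 0]],
    [[0, 0, 0], [0, 0, 0]],
    [[0, 0, 0], [0, 0, 0]]
  ]
}}

```text
clock: 27.28
tool_pos: [0.5484, -0.3557, 0.0773]
eef_rot: [0.774, 0.633, -0.01, 0.009]
contact_force: [-6.1, 4.3, 28.1]
opening: 0.15
finger_force: 45.0
```

```bash
python3 -c "
from h import *
now()"
```

```text
cover O [ 0.8 -0.2 43.9] tilt -1.5 yaw 78.6 F cleaner [ 3.   6.8 28.1] M [ 1.19  1.3  -0.1 ]
```

Request:
{"api": "step_arm", "payload": {
  "steps": [
    [[0, 0, -0.4], [0, 1.5, 0]],
    [[0, 0, -0.2], [0, 0, 0]],
    [[0, 0, 0], [0, 0, 0]]
  ]
}}

```text
clock: 27.65
tool_pos: [0.5472, -0.3562, 0.0785]
eef_rot: [0.774, 0.633, -0.0, -0.0]
contact_force: [0.8, -1.2, -3.1]
opening: 0.155
finger_force: 45.0
```

```bash
python3 -c "
from h import *
now()"
```

```text
cover O [ 1.   0.8 44.7] tilt -0.0 yaw 78.6 F cleaner [-1.  -1.  -3.1] M [-0.27 -0.1  -0.03]
```

Request:
{"api": "step_arm", "payload": {
  "steps": [
    [[0, 0, -0.2], [0, 0, 0]],
    [[0, 0, 0], [0, 0, 0]],
    [[0, 0, 0], [0, 0, 0]]
  ]
}}

```text
clock: 28.02
tool_pos: [0.5471, -0.356, 0.0794]
eef_rot: [0.774, 0.634, -0.001, -0.001]
contact_force: [5.0, -3.4, -22.4]
opening: 0.155
finger_force: 45.0
```

Request:
{"api": "step_arm", "payload": {
  "steps": [
    [[0, 0, 0.3], [0, 0, 0]],
    [[0, 0, 0], [0, 0, 0]]
  ]
}}

```text
clock: 28.28
tool_pos: [0.5477, -0.3553, 0.0789]
eef_rot: [0.774, 0.634, -0.0, -0.0]
contact_force: [-0.0, -0.0, -7.7]
opening: 0.161
finger_force: 45.0
```

Request:
{"api": "step_arm", "payload": {
  "steps": [
    [[0, 0, 0], [0, 0, 0]],
    [[0, 0, 0], [0, 0, 0]],
    [[0, 0, 0], [0, 0, 0]],
    [[0, 0, 0], [0, 0, 0]]
  ],
  "claw": 0
}}

```text
clock: 28.78
tool_pos: [0.5481, -0.3558, 0.0787]
eef_rot: [0.774, 0.634, 0.0, 0.0]
contact_force: [-0.2, -0.0, -0.0]
opening: 0.499
finger_force: 0.0
```

Request:
{"api": "step_arm", "payload": {
  "steps": [
    [[0, 0, -1], [0, 0, 0]],
    [[0, 0, -3], [0, 0, 0]],
    [[0, 0, -5], [0, 0, 0]],
    [[0, 0, -5], [0, 0, 0]],
    [[-5, 0, 0], [0, 0, 0]],
    [[-5, 0, 0], [0, 0, 0]],
    [[-5, 0, 0], [0, 0, 0]],
    [[-5, 0, 0], [0, 0, 0]],
    [[0, 0, 0], [0, 0, 0]]
  ]
}}

```text
clock: 29.9
tool_pos: [0.5047, -0.5576, 0.2184]
eef_rot: [0.776, 0.63, -0.002, 0.001]
contact_force: [-0.6, 0.2, 0.9]
opening: 0.498
finger_force: 0.0
```

```bash
python3 -c "
from h import *
from plant import vision
T=vision.snapshot('top');S=vision.snapshot('side')
a=np.hstack([crop(T,365,140,80,85,5),crop(S,300,130,80,85,5)])
b=np.hstack([cv2.resize(T['img'][140:270,80:260,::-1],(400,175)),cv2.resize(S['img'][140:270,100:280,::-1],(400,175))])
cv2.imwrite('pics/c7.png',np.vstack([a,b]))"
```

```text
(no output)
```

View pics/c7.png

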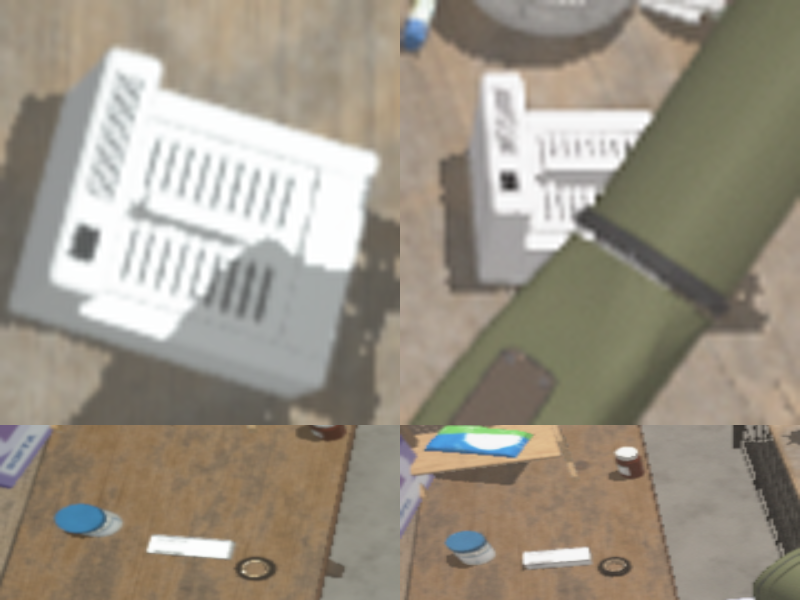

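The last picture shows the cover flush in its opening, with the rib at (190,225) in the top view. The bottle, box, jar and tape still stand where they were.

```bash
python3 -c "
from plant import finish_job
print(finish_job())"
```

```text
the job is handed in; nothing more can be done
None
```

The job is handed in at about 30 s: the filter is seated on its pins, the cover is hooked, latched and flush (it held against a 22 N upward pull), the gripper is clear, and the bottle, box, jar and tape were left alone.

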